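# Read the dots under the amber bottles and sort them

### The job

Two amber bottles with white caps look alike, but one has a green dot and the other a red dot under its base. Pick up one, turn it in the air on to its side or further and hold it still a moment so that its underside can be read, then stand it upright in the tray of the dot's colour and let go; only then take the other bottle and do the same. Do not let a bottle fall, and leave the things around them where they are.

Things in the scene. Friction and masses are not known exactly. Their poses are not given: they have to be found in the camera images.
- bottle_green: amber glass dropper bottle with a white cap, round, 48 mm diameter (straight side up to about 55 mm), 85 mm high to the top of the 25 mm wide cap, about 90 g; looks the same as the other white-capped bottle from outside, but carries a flat green dot, 38 mm across, in the middle of its underside. Starts upright on the worktop. Origin at the centre of the underside; z runs up the bottle to the cap
- bottle_red: amber glass dropper bottle with a white cap, round, 48 mm diameter (straight side up to about 55 mm), 85 mm high to the top of the 25 mm wide cap, about 90 g; looks the same as the other white-capped bottle from outside, but carries a flat red dot, 38 mm across, in the middle of its underside. Starts upright on the worktop. Origin at the centre of the underside; z runs up the bottle to the cap
- tray_green_in (a point): green square open tray, 110 x 110 mm outside, walls 4 mm thick and 20 mm high, floor about 4 mm thick, fixed to the worktop. This point is the centre of its inner floor; z up, x and y along its sides
- tray_red_in (a point): red square open tray, 110 x 110 mm outside, walls 4 mm thick and 20 mm high, floor about 4 mm thick, fixed to the worktop. This point is the centre of its inner floor; z up, x and y along its sides
- bottle_black: bystander: amber bottle with a black cap, 48 mm diameter, 85 mm high, behind the work; origin at its underside
- bench_timer: bystander: white timer, 66 x 66 x 20 mm; origin at its underside
- tape_white: bystander: white tape roll, 60 mm diameter, 12 mm high; origin at its underside
There are look-alikes about, which are no part of the job. There is more than one size of the part that bears tray_red_in; the job needs the larger.

How it is judged (in metres and radians):
On the way, in this order (a step that is already met when the one before it is completed fails the run):
1. one white-capped bottle is lifted clear (underside more than 6 cm up) and turned over by at least 69 degrees (1.2 rad) from upright, and held still there (slower than 0.1 m/s and 0.5 rad/s) (((angle between bottle_green's own z axis and vertical above 1.2 rad and height (world z) of bottle_green above 0.06 m and angular speed of bottle_green below 0.5 rad/s and linear speed of bottle_green below 0.1 m/s) or (angle between bottle_red's own z axis and vertical above 1.2 rad and height (world z) of bottle_red above 0.06 m and angular speed of bottle_red below 0.5 rad/s and linear speed of bottle_red below 0.1 m/s))), for 0.3 s.
2. while one bottle stands released in the tray of its colour, the other is lifted clear, turned over by at least 69 degrees and held still in the same way ((((horizontal distance between bottle_green and tray_green_in below 0.045 m and height (world z) of bottle_green below 0.01 m and angle between bottle_green's own z axis and vertical below 0.15 rad and linear speed of bottle_green below 0.02 m/s and contact force between bottle_green and the fingers below 0.05 N) and (angle between bottle_red's own z axis and vertical above 1.2 rad and height (world z) of bottle_red above 0.06 m and angular speed of bottle_red below 0.5 rad/s and linear speed of bottle_red below 0.1 m/s)) or ((horizontal distance between bottle_red and tray_red_in below 0.045 m and height (world z) of bottle_red below 0.01 m and angle between bottle_red's own z axis and vertical below 0.15 rad and linear speed of bottle_red below 0.02 m/s and contact force between bottle_red and the fingers below 0.05 N) and (angle between bottle_green's own z axis and vertical above 1.2 rad and height (world z) of bottle_green above 0.06 m and angular speed of bottle_green below 0.5 rad/s and linear speed of bottle_green below 0.1 m/s)))), for 0.3 s.
At the end, for the whole second after the job is handed in: the green-dot bottle stands in the green tray and the red-dot bottle in the red tray, each upright (within 0.15 rad) on the tray's floor (underside below 1 cm, axis within 45 mm of the tray's centre), at rest and let go (horizontal distance between bottle_green and tray_green_in below 0.045 m and height (world z) of each of bottle_green, bottle_red below 0.01 m and angle between each of bottle_green, bottle_red's own z axis and vertical below 0.15 rad and linear speed of each of bottle_green, bottle_red below 0.02 m/s and contact force between each of bottle_green, bottle_red and the fingers below 0.05 N and horizontal distance between bottle_red and tray_red_in below 0.045 m); the robot touches nothing.
It fails at once if a bottle falls freely (not held, underside more than 4.5 cm up, faster than 0.4 m/s) ((contact force between bottle_green and the fingers below 0.05 N and height (world z) of bottle_green above 0.045 m and linear speed of bottle_green above 0.4 m/s) or (contact force between bottle_red and the fingers below 0.05 N and height (world z) of bottle_red above 0.045 m and linear speed of bottle_red above 0.4 m/s)).
It fails at once if a bystander (black-capped bottle, timer, tape) is moved more than 3 cm (distance of any of bottle_black, bench_timer, tape_white from where it was at the start of the episode above 0.03 m).
It also fails if it takes over 59 s, if anything falls off the work surface, if the arm or the gripper's body presses on something with over 40 N, if the wrist force passes 120 N, or if a joint passes its speed limit or range.

### The arm

A 6-joint arm with a two-finger parallel gripper is mounted at the origin on the work surface; the furniture and walls round the work are solid. World frame = base frame: x ahead of the robot, y to its left, z up, the work surface at z = 0. Lengths are in mm, angles in rad, forces in N, time in s.
With the tool pointing down it reaches from about 350 to 775 mm from the base axis. Payload 7.3 kg.
Tool frame: the origin (TCP) lies at the very end of the fingers, on their centre line; the grasp point (between the pads) lies 19 mm behind it; z points along the fingers, y is the line along which they close (so a half turn about z gives the same grasp; the last joint's range is limited). The gripper opens to 92 mm and grips with 3 to 60 N. Pads are 19 mm wide; open, the fingers measure 130 mm over their backs; the gripper's body (75 mm by 190 mm) begins 47 mm behind the grasp point.
Start: joints at [1.175, 0.342, 1.524, -0, 1.275, -0.146], TCP at [129.769, 508.729, 226.741] pointing down, gripper open.
Joint ranges: [-2.53, 2.53], [-0.77, 2.02], [0.04, 2.7], [-1, 4.14], [0.28, 2.66], [-3.11, 3.11]. Speed limits (rad/s): [2.57, 2.57, 3.14, 3.14, 3.14, 3.14].

### API

Orientations are given as a unit quaternion [w, x, y, z].
In Python, from station import telemetry, optics, ctrl gives the robot as it stands.
- The arm moves only by the tool step_arm, never from a script. Its argument "targets" is a list of rows, each an object of numbers: "tx", "ty", "tz": the shift along the tool's x, y, z in m; "ax", "ay", "az": the turn, a rotation vector about the tool's x, y, z in degrees; "claw": the closure, from 0 (fully open) to 1 (shut). A call has 1 to 5 rows; each row shifts and turns the commanded pose from where the row before left it, along the tool's axes as they then stand; what a row does not reach is not made up. A row lasts 1/8 s, in which the tool goes at most 62.5 mm and 10.7 degrees, less where a joint would pass 70% of its speed; a pose out of reach is approached as far as the arm can. A call is refused whole if a number of a shift passes 0.0625 or a number of a turn 10.7, either way. A call with a gripper value outside its range is refused whole. The fingers move at their own pace and stop on an object; "squeeze" is the grip in N (left out, the last holds). Time passes only in rows, so rows that do not move let the fingers close. It gives the time, the measured TCP pose, the force, the opening and the grip force at its end, in the units of the state.
- telemetry.sense(): the state, without advancing time (a new reading comes with each control period).
- optics.camera(name): name is "scene" or "top" or "wrist"; returns a dict with "frame" (384x512x3 uint8, red, green, blue), "depth" (384x512 float32, mm along the optical axis (not along the pixel's ray), 0 where there is no reading), "fx", "fy", "cx", "cy" (pixels), "rvec" (rotation vector, rad) and "tvec" (3), from world to camera coordinates, as OpenCV has them. Camera axes: x right, y down, z forward; pixel columns grow to the right and rows downward; lengths in mm; the calibration is good to about 2 mm. The wrist camera is an equidistant fisheye: a pixel r from the principal point sees the ray r / f radians off the axis. A picture is of the moment at which its call begins.
- ctrl.finish_job(): hands the job in; it is judged then, once.
The state is a dict: "clock": time; "q": joint angles; "joint_velocities": joint speeds; "tau": joint torques, N m; "eef_pos": TCP position; "eef_rot": TCP orientation; "wrist_force": force on the tool from outside, world axes, zero at the start; "wrist_torque": the same for the moment, N m; "gripper_width": finger opening in mm; "grasp_force": force on a finger pad.
Only numpy, scipy, OpenCV 4.12 (cv2) and the standard library are available. Lean on these libraries where they do the work, as an engineer would, in place of code of your own. Each camera call takes 0.05 s, during which the arm holds its last target. There are 200 camera calls.

## Working session

There is one attempt and no reset: what is moved stays moved. The work goes in short steps, Python scripts to look and compute and a tool call to move; the robot and the scene stay as the last step left them, time stands still between calls to the robot, and variables do not carry over. Pictures are saved under pics/ and viewed, at most 10 in all, crops included, and the job is handed in when it is done.

Besides the shell and the picture viewer there is one more tool, called after "Call:" as name([rows], argument=value, ...), one row to a line, values as JSON. step_arm: Moves the arm, as the interface text tells. Its arguments: {"type":"object","properties":{"targets":{"type":"array"},"squeeze":{"type":"number"}},"required":["targets"]}

```bash
ls; mkdir -p pics
cat > h.py <<'E'
import numpy as np, cv2
from station import telemetry, optics, ctrl
def cam(n,save=None):
    c=optics.camera(n)
    if save: cv2.imwrite('pics/'+save,c['frame'][:,:,::-1])
    np.savez(''+n+'.npz',**c); return c
def px(c,u,v,z=None):
    """pixel -> world; uses depth, or intersects plane z"""
    R=cv2.Rodrigues(np.array(c['rvec'],float))[0];t=np.array(c['tvec'],float).ravel()
    d=np.array([(u-c['cx'])/c['fx'],(v-c['cy'])/c['fy'],1.])
    o=-R.T@t; r=R.T@d
    s=c['depth'][int(v),int(u)] if z is None else (z-o[2])/r[2]
    return o+s*r
E
python3 - <<'E'
from h import *
a=cam('scene','s0.png');b=cam('top','t0.png')
for c in(a,b):print(c['fx'],c['cx'],c['cy'],c['rvec'],c['tvec'])
im=np.hstack([cv2.resize(b['frame'],(800,600))]);cv2.imwrite('pics/t0b.png',im[:,:,::-1])
s=telemetry.sense();print(s)
E
```

```text
pics
456.5225283729549 254.1445987340432 187.4652423797291 [ 2.20834707 -0.77990624  0.32679816] [-366.60540796  196.01213738 1247.33345879]
376.79176433581785 254.68021217286667 190.1705201487907 [ 2.18479051 -2.11806635  0.21210696] [ -57.86075789  443.517159   1067.92669143]
{'clock': 0.1, 'q': array([ 1.17499668e+00,  3.42601485e-01,  1.52488986e+00, -2.90785159e-05,
        1.27539668e+00, -1.46015627e-01]), 'joint_velocities': array([ 0.00089642, -0.00164203, -0.00284741, -0.00045614, -0.00030882,
        0.00150245]), 'tau': array([ 1.95416542e-03, -4.32001984e+01, -2.44696462e+01,  7.19692907e-02,
        5.24903624e-02, -4.81190375e-05]), 'eef_pos': array([129.63624135, 508.3828061 , 226.15226113]), 'eef_rot': array([-1.59925363e-04,  1.24563351e-01,  9.92211445e-01, -6.27786138e-04]), 'wrist_force': array([-0.33630151, -0.36578333,  0.60887729]), 'wrist_torque': array([-0.00144351,  0.0041044 ,  0.05699904]), 'grasp_force': 0.0, 'gripper_width': 92.3241365389485}
```

View pics/t0b.png

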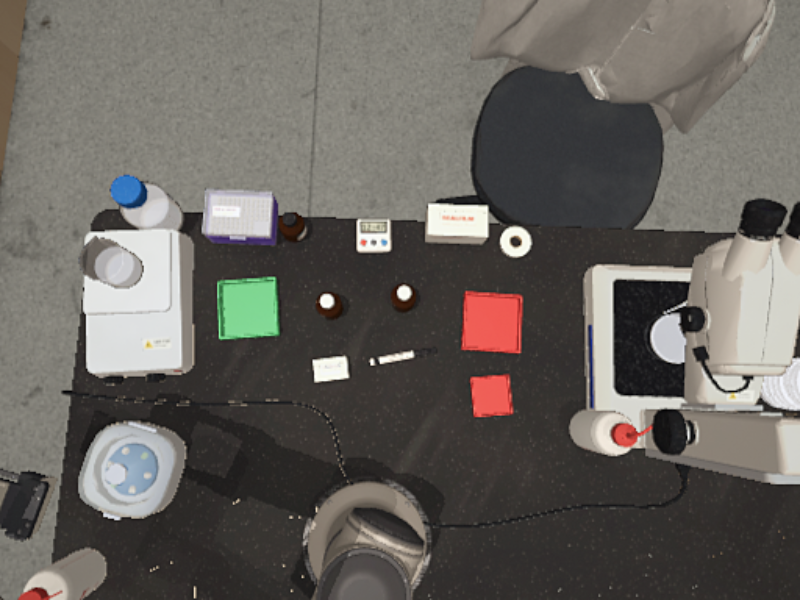

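View pics/s0.png

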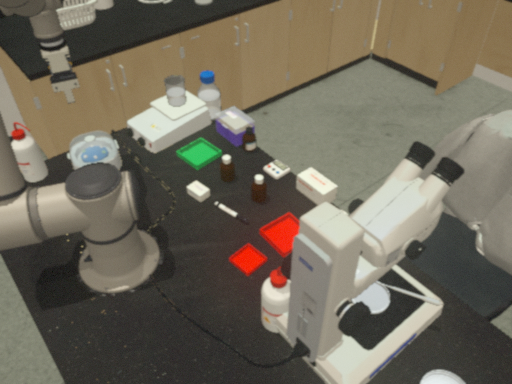

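Top view at 800x600: white caps at (327,301) and (404,293). The black-capped bottle at (292,222) is a look-alike, not wanted. Green tray centre is at (248,308). The large red tray is at (492,322), and the small red one at (491,395) is a decoy. The timer is at (374,236), the tape at (515,241), and a white box at (330,369) and a pen at (400,356) also lie nearby.

```bash
cat > m.py <<'E'
from h import *
c=dict(np.load('top.npz'));k=.64
for n,u,v,z in [('capL',327,301,85),('capR',404,293,85),('black',292,220,85),('green',248,308,20),('g1',218,281,20),('g2',276,278,20),('g3',279,333,20),('g4',220,339,20),('r1',465,292,20),('r2',522,296,20),('r3',520,352,20),('r4',463,348,20),('rs',491,395,15),('timer',374,236,20),('box',330,369,25),('pen1',372,361,8),('pen2',435,350,8),('tape',515,241,12),('wbox',457,222,40),('purple',241,218,80),('bal',190,300,60),('mic',587,300,30)]:
    print(n,px(c,u*k,v*k,z).round(0),px(c,u*k,v*k).round(0))
im=c['frame'][155:275,130:345];cv2.imwrite('pics/crop.png',cv2.resize(im,None,fx=3.6,fy=3.6,interpolation=cv2.INTER_CUBIC)[:,:,::-1])
R=cv2.Rodrigues(c['rvec'])[0];print(-R.T@c['tvec'])
E
python3 m.py
```

```text
capL [426.  84.  85.] [426.  84.  87.]
capR [445. -53.  85.] [445. -53.  84.]
black [573. 154.  85.] [573. 154.  85.]
green [418. 237.  20.] [420. 241.   1.]
g1 [467. 297.  20.] [472. 304.  -4.]
g2 [477. 188.  20.] [480. 192.   1.]
g3 [372. 176.  20.] [374. 180.   1.]
g4 [358. 285.  20.] [358. 287.  14.]
r1 [ 462. -173.   20.] [ 466. -176.    1.]
r2 [ 458. -283.   20.] [ 461. -287.    2.]
r3 [ 351. -279.   20.] [ 351. -279.   20.]
r4 [ 355. -170.   20.] [ 355. -170.   20.]
rs [ 269. -224.   15.] [ 269. -227.    0.]
timer [566.   5.  20.] [566.   5.  20.]
box [308.  78.  25.] [308.  78.  27.]
pen1 [326.   1.   8.] [326.   1.  16.]
pen2 [ 350. -118.    8.] [ 350. -118.   13.]
tape [ 569. -272.   12.] [ 572. -274.    2.]
wbox [ 595. -153.   40.] [ 589. -151.   57.]
purple [575. 248.  80.] [576. 249.  75.]
bal [423. 333.  60.] [428. 344.  27.]
mic [ 453. -406.   30.] [ 450. -399.   47.]
[ 265.31807097   -9.72475442 1126.95807654]
```

View pics/crop.png

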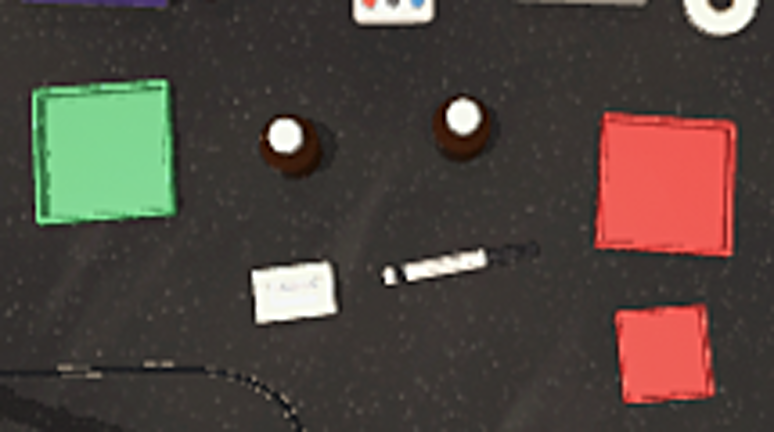

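Both white-capped bottles stand clear at crop (285,134) and (463,117), and the large red tray is the one at crop (667,185), not (665,353). I'll rise, square the yaw and travel above the left bottle.

Call:
step_arm([
  {"tz": -0.04, "az": -7.15},
  {"tz": -0.04, "az": -7.15},
  {"tx": -0.03, "ty": -0.042},
  {"tx": -0.03, "ty": -0.042},
  {"tx": -0.03, "ty": -0.042},
], squeeze=25)

```text
$.targets[0]: bad value
```

Call:
step_arm([
  {"tx": -0.03, "ty": -0.042},
  {"tx": -0.03, "ty": -0.042},
  {"tx": -0.03, "ty": -0.042},
  {"tx": -0.03, "ty": -0.042},
  {"tx": -0.03, "ty": -0.042},
])

```text
$.targets[0]: bad value
```

Call:
step_arm([
  {"tx": -0.03, "ty": -0.042},
  {"tx": -0.03, "ty": -0.042},
  {"tz": 0.06},
  {"tz": 0.05},
  {},
])

```text
$.targets[0]: bad value
```

Run:
```python
from h import *
c=cam('wrist','w1.png')
s=telemetry.sense();print(s['clock'],s['q'].round(3),s['eef_pos'].round(1),s['eef_rot'].round(3))
# project candidates into fisheye
R=cv2.Rodrigues(c['rvec'])[0];t=c['tvec']
for p in([426,84,85],[445,-53,85],[*s['eef_pos']]):
    q=R@np.array(p)+t;th=np.arctan2(np.hypot(q[0],q[1]),q[2]);a=np.arctan2(q[1],q[0])
    print(p,c['cx']+c['fx']*th*np.cos(a),c['cy']+c['fy']*th*np.sin(a))
d=dict(np.load('scene.npz'));print(-cv2.Rodrigues(d['rvec'])[0].T@d['tvec'])
```

```text
0.15 [ 1.175  0.343  1.525 -0.     1.275 -0.146] [129.7 508.4 226.2] [-0.     0.125  0.992 -0.001]
[426, 84, 85] 78.43497603252328 390.7145141844379
[445, -53, 85] 40.22632836692608 390.9787302545452
[np.float64(129.67262713090878), np.float64(508.4460903448337), np.float64(226.2174056385558)] 255.6157896896259 241.04504121726595
[-193.4519754  -844.94386987  988.58850415]
```

View pics/w1.png

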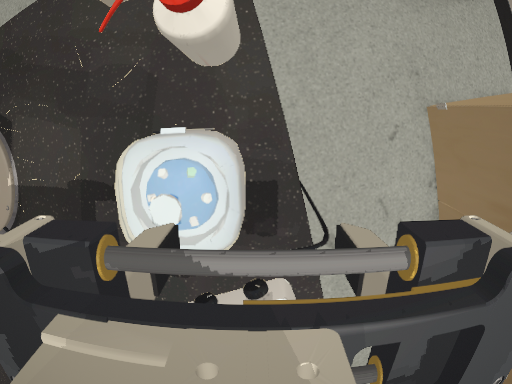

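The moves were refused, probably because each row needs every key. The picture shows the tool still at the start, above the bath at (180,190). I'll resend with full rows.

Call:
step_arm([
  {"tx": 0, "ty": 0, "tz": -0.04, "ax": 0, "ay": 0, "az": -7.15, "claw": 0},
  {"tx": 0, "ty": 0, "tz": -0.04, "ax": 0, "ay": 0, "az": -7.15, "claw": 0},
  {"tx": -0.03, "ty": -0.042, "tz": 0, "ax": 0, "ay": 0, "az": 0, "claw": 0},
  {"tx": -0.03, "ty": -0.042, "tz": 0, "ax": 0, "ay": 0, "az": 0, "claw": 0},
  {"tx": -0.03, "ty": -0.042, "tz": 0, "ax": 0, "ay": 0, "az": 0, "claw": 0},
], squeeze=25)

```text
clock: 0.78
eef_pos: [220.2, 381.3, 306.5]
eef_rot: [-0.0, -0.0, 1.0, -0.0]
wrist_force: [1.5, -0.2, 0.4]
gripper_width: 91.8
grasp_force: 0.0
```

Call:
step_arm([
  {"tx": -0.0294, "ty": -0.0424, "tz": 0, "ax": 0, "ay": 0, "az": 0, "claw": 0},
  {"tx": -0.0294, "ty": -0.0424, "tz": 0, "ax": 0, "ay": 0, "az": 0, "claw": 0},
  {"tx": -0.0294, "ty": -0.0424, "tz": 0, "ax": 0, "ay": 0, "az": 0, "claw": 0},
  {"tx": -0.0294, "ty": -0.0424, "tz": 0, "ax": 0, "ay": 0, "az": 0, "claw": 0},
  {"tx": -0.0294, "ty": -0.0424, "tz": 0, "ax": 0, "ay": 0, "az": 0, "claw": 0},
])

```text
clock: 1.4
eef_pos: [367.3, 169.1, 306.7]
eef_rot: [0.0, 0.0, 1.0, 0.0]
wrist_force: [1.4, 1.1, 0.1]
gripper_width: 92.0
grasp_force: 0.0
```

Call:
step_arm([
  {"tx": -0.0294, "ty": -0.0424, "tz": 0, "ax": 0, "ay": 0, "az": 0, "claw": 0},
  {"tx": -0.0294, "ty": -0.0424, "tz": 0, "ax": 0, "ay": 0, "az": 0, "claw": 0},
  {"tx": 0, "ty": 0, "tz": 0.06, "ax": 0, "ay": 0, "az": 0, "claw": 0},
  {"tx": 0, "ty": 0, "tz": 0.05, "ax": 0, "ay": 0, "az": 0, "claw": 0},
  {"tx": 0, "ty": 0, "tz": 0, "ax": 0, "ay": 0, "az": 0, "claw": 0},
])

```text
clock: 2.02
eef_pos: [423.1, 85.6, 194.1]
eef_rot: [-0.004, 0.0, 1.0, -0.0]
wrist_force: [-0.7, -1.0, 0.4]
gripper_width: 91.6
grasp_force: 0.0
```

Run:
```python
from h import *
c=cam('wrist','w2.png')
s=telemetry.sense();print(s['clock'],s['q'].round(3),s['eef_pos'].round(1),s['eef_rot'].round(3))
R=cv2.Rodrigues(c['rvec'])[0];t=c['tvec']
for p in([426,84,85],[445,-53,85],[*s['eef_pos']]):
    q=R@np.array(p)+t;th=np.arctan2(np.hypot(q[0],q[1]),q[2]);a=np.arctan2(q[1],q[0])
    print(p,c['cx']+c['fx']*th*np.cos(a),c['cy']+c['fy']*th*np.sin(a))
```

```text
2.075 [ 0.022  0.207  1.804  0.     1.134 -1.548] [425.   85.8 196.6] [-0.001  0.     1.     0.   ]
[426, 84, 85] 254.23999910727034 197.96663488638598
[445, -53, 85] 120.53420054267119 215.84516342974254
[np.float64(425.01673705892574), np.float64(85.8411005937481), np.float64(196.59542695057635)] 255.66952354596484 245.34953722444743
```

View pics/w2.png

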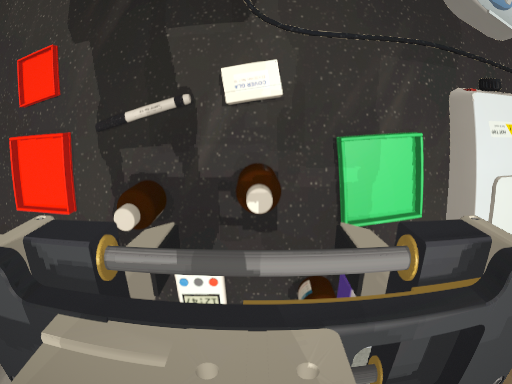

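The wrist view shows the target's cap at (260,200) with the fingers straddling it. The other bottle is at (127,216), the green tray at (380,178), and the timer is behind the finger bar. I'll descend, close and lift a little.

Call:
step_arm([
  {"tx": -0.003, "ty": 0.002, "tz": 0.05, "ax": 0, "ay": 0, "az": 0, "claw": 0},
  {"tx": 0, "ty": 0, "tz": 0.05, "ax": 0, "ay": 0, "az": 0, "claw": 0},
  {"tx": 0, "ty": 0, "tz": 0.04, "ax": 0, "ay": 0, "az": 0, "claw": 0},
  {"tx": 0, "ty": 0, "tz": 0.032, "ax": 0, "ay": 0, "az": 0, "claw": 0},
  {"tx": 0, "ty": 0, "tz": 0, "ax": 0, "ay": 0, "az": 0, "claw": 0},
])

```text
clock: 2.7
eef_pos: [429.2, 88.1, 25.0]
eef_rot: [-0.0, -0.0, 1.0, 0.0]
wrist_force: [-0.7, -0.7, 0.1]
gripper_width: 92.0
grasp_force: 0.0
```

Call:
step_arm([
  {"tx": 0, "ty": 0, "tz": 0, "ax": 0, "ay": 0, "az": 0, "claw": 0.4},
  {"tx": 0, "ty": 0, "tz": 0, "ax": 0, "ay": 0, "az": 0, "claw": 0.5},
  {"tx": 0, "ty": 0, "tz": 0, "ax": 0, "ay": 0, "az": 0, "claw": 0.6},
  {"tx": 0, "ty": 0, "tz": 0, "ax": 0, "ay": 0, "az": 0, "claw": 0.7},
  {"tx": 0, "ty": 0, "tz": 0, "ax": 0, "ay": 0, "az": 0, "claw": 0.7},
], squeeze=25)

```text
clock: 3.32
eef_pos: [428.6, 87.8, 24.9]
eef_rot: [0.0, 0.0, 1.0, 0.0]
wrist_force: [-0.1, 0.1, 4.3]
gripper_width: 47.2
grasp_force: 25.1
```

Gripped at 47 mm and 25 N. I'll lift, then swing it onto its side toward -y.

Call:
step_arm([
  {"tx": 0, "ty": 0, "tz": -0.02, "ax": 0, "ay": 0, "az": 0, "claw": 0.7},
  {"tx": 0, "ty": 0, "tz": -0.05, "ax": 0, "ay": 0, "az": 0, "claw": 0.7},
  {"tx": 0, "ty": 0, "tz": -0.055, "ax": 0, "ay": 0, "az": 0, "claw": 0.7},
  {"tx": 0, "ty": 0, "tz": -0.055, "ax": 0, "ay": 0, "az": 0, "claw": 0.7},
  {"tx": 0, "ty": 0, "tz": -0.02, "ax": 0, "ay": 0, "az": 0, "claw": 0.7},
])

```text
clock: 3.95
eef_pos: [429.5, 87.9, 227.9]
eef_rot: [0.003, 0.0, 1.0, 0.0]
wrist_force: [0.4, -0.5, -0.7]
gripper_width: 46.6
grasp_force: 25.0
```

Call:
step_arm([
  {"tx": 0, "ty": -0.02, "tz": 0, "ax": 7, "ay": 0, "az": 0, "claw": 0.7},
  {"tx": 0, "ty": -0.029, "tz": 0, "ax": 10, "ay": 0, "az": 0, "claw": 0.7},
  {"tx": 0, "ty": -0.029, "tz": 0, "ax": 10, "ay": 0, "az": 0, "claw": 0.7},
])

```text
clock: 4.32
eef_pos: [428.4, 10.4, 237.2]
eef_rot: [0.0, 0.0, 0.972, -0.236]
wrist_force: [-1.5, 0.1, -1.4]
gripper_width: 46.9
grasp_force: 25.0
```

```bash
python3 -c "
from h import *
s=telemetry.sense();print(s['q'].round(3),s['eef_pos'].round(1),s['gripper_width'])"
```

```text
[ 0.182  0.24   1.743 -0.489  1.286 -1.218] [428.4  10.4 237.2] 46.94599145880137
```

j4 goes negative this way and will reach its -1 limit, so I'll fit a quick kinematic model and plan an inward fold that faces the scene camera.

```bash
cat > fk.py <<'E'
import numpy as np
from scipy.spatial.transform import Rotation as Ro
from scipy.optimize import least_squares
def RR(q):return [Ro.from_euler('z',q[0]),Ro.from_euler('y',q[1]),Ro.from_euler('y',q[2]),Ro.from_euler('z',q[3]),Ro.from_euler('y',q[4]),Ro.from_euler('z',q[5])]
def fk(q,p):
    d1,a2,a3,L,off,e=p; r=RR(q)
    A=r[0]*r[1];B=A*r[2];C=B*r[3]*r[4]
    return np.array([0,0,d1])+r[0].apply([0,off,0])+A.apply([0,0,a2])+B.apply([e,0,a3])+C.apply([0,0,L]), C*r[5]
def ik(pos,rot,q0,p):
    lo=[-2.53,-.77,.04,-1,.28,-3.11];hi=[2.53,2.02,2.7,4.14,2.66,3.11]
    def f(q):
        x,r=fk(q,p);return np.r_[(x-pos)/300,(rot.inv()*r*TC.inv()).as_rotvec()] if 0 else np.r_[(x-pos)/300,(rot.inv()*(r*TC)).as_rotvec()]
    s=least_squares(f,np.clip(q0,np.add(lo,1e-3),np.subtract(hi,1e-3)),bounds=(lo,hi));return s.x,np.abs(s.fun).max()
D=[([1.175,.3426,1.5249,0,1.2754,-.146],[129.64,508.38,226.15],[-.00016,.12456,.99221,-.0006]),
([.022,.207,1.804,0,1.134,-1.548],[425,85.8,196.6],[0,0,1,0]),
([.182,.240,1.743,-.489,1.286,-1.218],[428.4,10.4,237.2],[0,0,.972,-.236])]
def qr(w):return Ro.from_quat([w[1],w[2],w[3],w[0]])
TC=(fk(D[0][0],[0]*6)[1]).inv()*qr(D[0][2])
P=least_squares(lambda p:np.concatenate([fk(q,p)[0]-x for q,x,_ in D]),[300,500,400,350,76,0]).x
if __name__=='__main__':
    print(P.round(1),[np.round(fk(q,P)[0]-x,1) for q,x,_ in D],[((fk(q,P)[1]*TC).inv()*qr(r)).magnitude() for q,x,r in D])
    q0=np.array(D[2][0])
    for q1 in ([.3,.24,1.76,-.8,2.4,-1.2],[.3,.2,1.8,-.7,2.3,-1.2]):
        x,r=fk(q1,P);print(x.round(),r.apply([0,0,1]).round(2))
    q1=np.array([.3,.24,1.76,-.8,2.4,-1.2]);n=10
    for k in range(n):
        a,Ra=fk(q0+(q1-q0)*k/n,P);b,Rb=fk(q0+(q1-q0)*(k+1)/n,P);Ra*=TC;Rb*=TC
        print((Ra.inv().apply(b-a)/1000).round(3),(Ra.inv()*Rb).as_rotvec(degrees=True).round(1))
E
python3 fk.py
```

```text
[220.7 507.4 378.7 318.8  76.4  44.9] [array([-0., -0., -0.]), array([-0.2, -0. , -0.1]), array([0.2, 0. , 0.1])] [8.32669499096938e-17, 0.0034706496333597394, 0.0012641874597847302]
[186. -24. 477.] [-0.68 -0.72 -0.12]
[173. -27. 443.] [-0.66 -0.71 -0.24]
[ 0.031 -0.017 -0.004] [ 3.9  5.1 -0.9]
[ 0.03  -0.018 -0.004] [ 4.   5.1 -0.7]
[ 0.03  -0.018 -0.004] [ 4.1  5.  -0.5]
[ 0.03  -0.019 -0.004] [ 4.1  5.  -0.2]
[ 0.03  -0.019 -0.004] [4.1 5.  0. ]
[ 0.031 -0.019 -0.004] [4.1 4.9 0.2]
[ 0.031 -0.019 -0.004] [4.1 4.9 0.5]
[ 0.031 -0.019 -0.004] [4.1 4.9 0.7]
[ 0.031 -0.018 -0.004] [4.  4.9 1. ]
[ 0.032 -0.018 -0.004] [3.9 4.9 1.2]
```

```bash
sed -i 's/q1=np.array(\[.3,.24,1.76,-.8,2.4,-1.2\]);n=10/q1=np.array([.3,.4,1.6,-.8,2.4,-1.2]);n=8;print(fk(q1,P)[0])/' fk.py; python3 fk.py | tail -9
```

```text
[259.0531621   -1.58160732 451.03212038]
[ 0.028 -0.019 -0.004] [ 4.9  6.4 -1.1]
[ 0.028 -0.019 -0.005] [ 5.   6.3 -0.8]
[ 0.028 -0.02  -0.007] [ 5.1  6.2 -0.4]
[ 0.029 -0.02  -0.008] [ 5.2  6.2 -0. ]
[ 0.029 -0.02  -0.009] [5.2 6.2 0.3]
[ 0.03  -0.02  -0.011] [5.1 6.1 0.7]
[ 0.032 -0.02  -0.012] [5.  6.2 1.1]
[ 0.033 -0.019 -0.012] [4.9 6.2 1.4]
```

Call:
step_arm([
  {"tx": 0.028, "ty": -0.019, "tz": -0.004, "ax": 4.9, "ay": 6.4, "az": -1.1, "claw": 0.7},
  {"tx": 0.028, "ty": -0.019, "tz": -0.005, "ax": 5, "ay": 6.3, "az": -0.8, "claw": 0.7},
  {"tx": 0.028, "ty": -0.02, "tz": -0.007, "ax": 5.1, "ay": 6.2, "az": -0.4, "claw": 0.7},
  {"tx": 0.029, "ty": -0.02, "tz": -0.008, "ax": 5.2, "ay": 6.2, "az": 0, "claw": 0.7},
])

```text
clock: 4.82
eef_pos: [324.8, -31.1, 316.9]
eef_rot: [-0.215, 0.031, 0.892, -0.396]
wrist_force: [0.1, -0.4, -1.1]
gripper_width: 46.7
grasp_force: 25.0
```

Call:
step_arm([
  {"tx": 0.029, "ty": -0.02, "tz": -0.009, "ax": 5.2, "ay": 6.2, "az": 0.3, "claw": 0.7},
  {"tx": 0.03, "ty": -0.02, "tz": -0.011, "ax": 5.1, "ay": 6.1, "az": 0.7, "claw": 0.7},
  {"tx": 0.032, "ty": -0.02, "tz": -0.012, "ax": 5, "ay": 6.2, "az": 1.1, "claw": 0.7},
  {"tx": 0.033, "ty": -0.019, "tz": -0.012, "ax": 4.9, "ay": 6.2, "az": 1.4, "claw": 0.7},
])

```text
clock: 5.32
eef_pos: [259.5, -1.1, 450.0]
eef_rot: [-0.388, 0.103, 0.741, -0.538]
wrist_force: [-0.3, 0.3, -1.8]
gripper_width: 47.1
grasp_force: 25.0
```

Call:
step_arm([
  {"tx": 0, "ty": 0, "tz": 0, "ax": 0, "ay": 0, "az": 0, "claw": 0.7},
  {"tx": 0, "ty": 0, "tz": 0, "ax": 0, "ay": 0, "az": 0, "claw": 0.7},
  {"tx": 0, "ty": 0, "tz": 0, "ax": 0, "ay": 0, "az": 0, "claw": 0.7},
  {"tx": 0, "ty": 0, "tz": 0, "ax": 0, "ay": 0, "az": 0, "claw": 0.7},
  {"tx": 0, "ty": 0, "tz": 0, "ax": 0, "ay": 0, "az": 0, "claw": 0.7},
])

```text
clock: 5.95
eef_pos: [259.8, -1.7, 449.0]
eef_rot: [-0.387, 0.102, 0.743, -0.536]
wrist_force: [-0.6, 0.1, -1.4]
gripper_width: 47.1
grasp_force: 25.0
```

Run:
```python
from h import *
c=cam('scene')
s=telemetry.sense();print(s['clock'],s['q'].round(3),s['eef_pos'].round(1),s['eef_rot'].round(3))
R=cv2.Rodrigues(c['rvec'])[0];q=R@s['eef_pos']+c['tvec'];u,v=c['fx']*q[0]/q[2]+c['cx'],c['fy']*q[1]/q[2]+c['cy'];print(u,v)
u,v=int(u),int(v);im=c['frame'][max(v-60,0):v+60,max(u-80,0):u+80]
cv2.imwrite('pics/dot1.png',cv2.resize(im,None,fx=4,fy=4,interpolation=cv2.INTER_CUBIC)[:,:,::-1])
```

```text
6.0 [ 0.298  0.401  1.6   -0.797  2.396 -1.203] [259.8  -1.7 449. ] [-0.387  0.102  0.743 -0.537]
182.0380768716746 82.2041879644198
```

View pics/dot1.png

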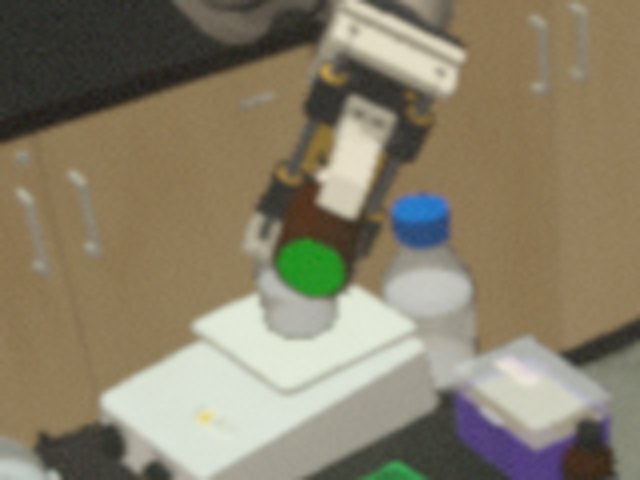

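The dot reads green, at crop pixel (311,268), so this bottle goes in the green tray. I'll plan the path back to upright above that tray.

```bash
cat > plan.py <<'E'
from fk import *; import sys
from station import telemetry
def plan(qa,qb,n):
    R=None
    for k in range(n):
        a,Ra=fk(qa+(qb-qa)*k/n,P);b,Rb=fk(qa+(qb-qa)*(k+1)/n,P);Ra*=TC;Rb*=TC
        print(b.round(),(Ra.inv().apply(b-a)/1000).round(3),(Ra.inv()*Rb).as_rotvec(degrees=True).round(1))
E
python3 - <<'E'
from plan import *
q=telemetry.sense()['q']; down=Ro.from_quat([0,1,0,0])
qb,e=ik(np.array([418,237,230]),down,np.array([.4,.24,1.74,0,1.2,-1.2]),P);print(qb.round(2),e);plan(q,qb,11)
E
```

```text
[ 0.36  0.26  1.63 -0.    1.25 -1.21] 2.408266179069566e-13
[267.  -3. 417.] [-0.02   0.026 -0.001] [-5.2 -5.1 -2.7]
[276.   2. 385.] [-0.02   0.028 -0.001] [-5.4 -5.  -2.5]
[286.  13. 353.] [-0.019  0.029 -0.002] [-5.6 -4.9 -2.1]
[298.  29. 324.] [-0.019  0.03  -0.003] [-5.8 -4.9 -1.8]
[311.  50. 297.] [-0.019  0.031 -0.004] [-5.9 -4.8 -1.5]
[326.  75. 273.] [-0.019  0.032 -0.005] [-6.  -4.8 -1.1]
[342. 104. 254.] [-0.019  0.032 -0.005] [-6.1 -4.8 -0.7]
[359. 135. 240.] [-0.019  0.033 -0.006] [-6.1 -4.7 -0.4]
[378. 169. 231.] [-0.02   0.033 -0.007] [-6.1 -4.7  0. ]
[398. 203. 228.] [-0.02   0.033 -0.007] [-6.1 -4.7  0.4]
[418. 237. 230.] [-0.02   0.033 -0.007] [-6.  -4.7  0.8]
```

Call:
step_arm([
  {"tx": -0.02, "ty": 0.026, "tz": -0.001, "ax": -5.2, "ay": -5.1, "az": -2.7, "claw": 0.7},
  {"tx": -0.02, "ty": 0.028, "tz": -0.001, "ax": -5.4, "ay": -5, "az": -2.5, "claw": 0.7},
  {"tx": -0.019, "ty": 0.029, "tz": -0.002, "ax": -5.6, "ay": -4.9, "az": -2.1, "claw": 0.7},
  {"tx": -0.019, "ty": 0.03, "tz": -0.003, "ax": -5.8, "ay": -4.9, "az": -1.8, "claw": 0.7},
  {"tx": -0.019, "ty": 0.031, "tz": -0.004, "ax": -5.9, "ay": -4.8, "az": -1.5, "claw": 0.7},
])

```text
clock: 6.62
eef_pos: [311.0, 51.4, 295.2]
eef_rot: [-0.234, 0.009, 0.921, -0.311]
wrist_force: [-0.2, -1.3, -1.3]
gripper_width: 47.3
grasp_force: 25.0
```

Call:
step_arm([
  {"tx": -0.019, "ty": 0.032, "tz": -0.005, "ax": -6, "ay": -4.8, "az": -1.1, "claw": 0.7},
  {"tx": -0.019, "ty": 0.032, "tz": -0.005, "ax": -6.1, "ay": -4.8, "az": -0.7, "claw": 0.7},
  {"tx": -0.019, "ty": 0.033, "tz": -0.006, "ax": -6.1, "ay": -4.7, "az": -0.4, "claw": 0.7},
  {"tx": -0.02, "ty": 0.033, "tz": -0.007, "ax": -6.1, "ay": -4.7, "az": 0, "claw": 0.7},
  {"tx": -0.02, "ty": 0.033, "tz": -0.007, "ax": -6.1, "ay": -4.7, "az": 0.4, "claw": 0.7},
])

```text
clock: 7.25
eef_pos: [397.9, 203.6, 227.7]
eef_rot: [-0.04, -0.006, 0.998, -0.05]
wrist_force: [0.0, -0.3, -1.5]
gripper_width: 46.8
grasp_force: 25.0
```

Call:
step_arm([
  {"tx": -0.02, "ty": 0.033, "tz": -0.007, "ax": -6, "ay": -4.7, "az": 0.8, "claw": 0.7},
  {"tx": 0, "ty": 0, "tz": 0, "ax": 0, "ay": 0, "az": 0, "claw": 0.7},
  {"tx": 0, "ty": 0, "tz": 0, "ax": 0, "ay": 0, "az": 0, "claw": 0.7},
])

```text
clock: 7.62
eef_pos: [416.8, 235.6, 229.5]
eef_rot: [-0.001, 0.001, 1.0, -0.0]
wrist_force: [-0.4, -0.3, -0.8]
gripper_width: 47.2
grasp_force: 25.0
```

Run:
```python
from plan import *
s=telemetry.sense();R=Ro.from_quat(np.roll(s['eef_rot'],-1));print(s['eef_pos'].round(1),s['gripper_width'],(R.inv()*Ro.from_quat([0,1,0,0])).as_rotvec(degrees=True).round(2))
```

```text
[416.8 235.6 229.5] 47.15536343705265 [-0.03 -0.16 -0.06]
```

Call:
step_arm([
  {"tx": -0.001, "ty": 0.001, "tz": 0.05, "ax": 0, "ay": 0, "az": 0, "claw": 0.7},
  {"tx": 0, "ty": 0, "tz": 0.05, "ax": 0, "ay": 0, "az": 0, "claw": 0.7},
  {"tx": 0, "ty": 0, "tz": 0.05, "ax": 0, "ay": 0, "az": 0, "claw": 0.7},
  {"tx": 0, "ty": 0, "tz": 0.035, "ax": 0, "ay": 0, "az": 0, "claw": 0.7},
  {"tx": 0, "ty": 0, "tz": 0.012, "ax": 0, "ay": 0, "az": 0, "claw": 0.7},
])

```text
clock: 8.25
eef_pos: [416.8, 236.8, 30.8]
eef_rot: [-0.003, 0.001, 1.0, -0.0]
wrist_force: [-0.9, -0.5, -0.6]
gripper_width: 47.1
grasp_force: 25.0
```

Call:
step_arm([
  {"tx": 0, "ty": 0, "tz": 0, "ax": 0, "ay": 0, "az": 0, "claw": 0.7},
  {"tx": 0, "ty": 0, "tz": 0.002, "ax": 0, "ay": 0, "az": 0, "claw": 0.7},
  {"tx": 0, "ty": 0, "tz": 0.001, "ax": 0, "ay": 0, "az": 0, "claw": 0.7},
  {"tx": 0, "ty": 0, "tz": 0, "ax": 0, "ay": 0, "az": 0, "claw": 0.7},
])

```text
clock: 8.75
eef_pos: [418.7, 237.9, 30.4]
eef_rot: [0.0, 0.001, 1.0, 0.001]
wrist_force: [-0.2, -0.4, -0.6]
gripper_width: 47.1
grasp_force: 25.0
```

Call:
step_arm([
  {"tx": 0, "ty": 0, "tz": 0.001, "ax": 0, "ay": 0, "az": 0, "claw": 0.7},
  {"tx": 0, "ty": 0, "tz": 0, "ax": 0, "ay": 0, "az": 0, "claw": 0.7},
])

```text
clock: 9.0
eef_pos: [418.5, 237.8, 28.9]
eef_rot: [-0.0, 0.001, 1.0, 0.001]
wrist_force: [0.5, 0.4, 1.1]
gripper_width: 46.8
grasp_force: 25.0
```

Call:
step_arm([
  {"tx": 0, "ty": 0, "tz": 0.001, "ax": 0, "ay": 0, "az": 0, "claw": 0.7},
  {"tx": 0, "ty": 0, "tz": 0, "ax": 0, "ay": 0, "az": 0, "claw": 0.7},
])

```text
clock: 9.25
eef_pos: [418.6, 237.9, 28.9]
eef_rot: [0.0, 0.001, 1.0, 0.001]
wrist_force: [-2.6, -1.5, 11.8]
gripper_width: 46.8
grasp_force: 25.0
```

The bottle is seated on the floor. I'll release, rise, then travel above the second bottle.

Call:
step_arm([
  {"tx": 0, "ty": 0, "tz": -0.001, "ax": 0, "ay": 0, "az": 0, "claw": 0.45},
  {"tx": 0, "ty": 0, "tz": 0, "ax": 0, "ay": 0, "az": 0, "claw": 0.2},
  {"tx": 0, "ty": 0, "tz": 0, "ax": 0, "ay": 0, "az": 0, "claw": 0.2},
  {"tx": 0, "ty": 0, "tz": 0, "ax": 0, "ay": 0, "az": 0, "claw": 0.2},
  {"tx": 0, "ty": 0, "tz": 0, "ax": 0, "ay": 0, "az": 0, "claw": 0.2},
])

```text
clock: 9.88
eef_pos: [418.3, 237.7, 28.6]
eef_rot: [-0.0, 0.001, 1.0, 0.001]
wrist_force: [-0.3, 0.6, 0.2]
gripper_width: 73.3
grasp_force: 0.0
```

Call:
step_arm([
  {"tx": 0, "ty": 0, "tz": -0.03, "ax": 0, "ay": 0, "az": 0, "claw": 0.2},
  {"tx": 0, "ty": 0, "tz": -0.045, "ax": 0, "ay": 0, "az": 0, "claw": 0.2},
  {"tx": 0, "ty": 0, "tz": -0.06, "ax": 0, "ay": 0, "az": 0, "claw": 0},
  {"tx": 0, "ty": 0, "tz": -0.045, "ax": 0, "ay": 0, "az": 0, "claw": 0},
  {"tx": 0, "ty": 0, "tz": 0, "ax": 0, "ay": 0, "az": 0, "claw": 0},
])

```text
clock: 10.5
eef_pos: [420.2, 238.1, 212.3]
eef_rot: [0.003, 0.001, 1.0, 0.002]
wrist_force: [-0.4, -0.0, 0.4]
gripper_width: 91.4
grasp_force: 0.0
```

Run:
```python
from h import *
c=cam('scene')
s=telemetry.sense();print(s['clock'],s['eef_pos'].round(1),s['gripper_width'])
im=c['frame'][120:230,160:310]
cv2.imwrite('pics/chk1.png',cv2.resize(im,None,fx=4,fy=4,interpolation=cv2.INTER_CUBIC)[:,:,::-1])
```

```text
10.55 [419.  237.7 210. ] 91.82065582336743
```

View pics/chk1.png

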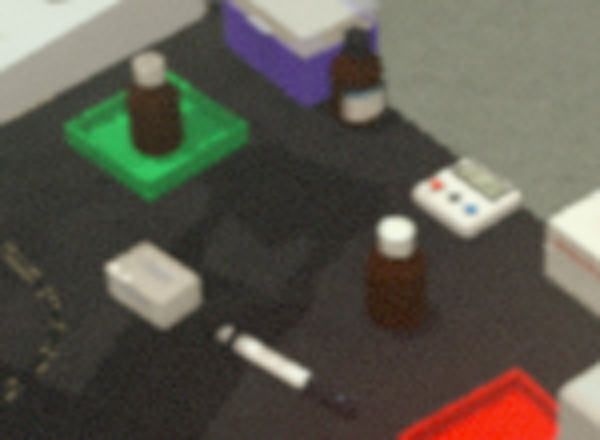

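The first bottle stands upright in the green tray at (155,105), and the second is untouched at (397,275). I'll travel to it, descend and grip.

Call:
step_arm([
  {"tx": -0.005, "ty": -0.048, "tz": 0, "ax": 0, "ay": 0, "az": 0, "claw": 0},
  {"tx": -0.005, "ty": -0.048, "tz": 0, "ax": 0, "ay": 0, "az": 0, "claw": 0},
  {"tx": -0.005, "ty": -0.048, "tz": 0, "ax": 0, "ay": 0, "az": 0, "claw": 0},
  {"tx": -0.005, "ty": -0.048, "tz": 0, "ax": 0, "ay": 0, "az": 0, "claw": 0},
  {"tx": -0.004, "ty": -0.048, "tz": 0, "ax": 0, "ay": 0, "az": 0, "claw": 0},
])

```text
clock: 11.18
eef_pos: [441.2, -4.0, 206.7]
eef_rot: [-0.002, 0.001, 1.0, 0.001]
wrist_force: [0.1, 0.2, 0.3]
gripper_width: 91.9
grasp_force: 0.0
```

Call:
step_arm([
  {"tx": -0.004, "ty": -0.048, "tz": 0, "ax": 0, "ay": 0, "az": 0, "claw": 0},
  {"tx": 0, "ty": 0, "tz": 0.04, "ax": 0, "ay": 0, "az": 0, "claw": 0},
  {"tx": 0, "ty": 0, "tz": 0, "ax": 0, "ay": 0, "az": 0, "claw": 0},
])

```text
clock: 11.55
eef_pos: [443.3, -50.2, 165.0]
eef_rot: [-0.005, 0.001, 1.0, 0.002]
wrist_force: [0.4, 0.3, 0.0]
gripper_width: 92.0
grasp_force: 0.0
```

Run:
```python
from h import *
c=cam('wrist','w3.png');s=telemetry.sense();print(s['eef_pos'].round(1),s['eef_rot'])
R=cv2.Rodrigues(c['rvec'])[0];t=c['tvec']
for p in([445,-53,85],[447,-50,85]):
    q=R@np.array(p)+t;th=np.arctan2(np.hypot(q[0],q[1]),q[2]);a=np.arctan2(q[1],q[0])
    print(p,c['cx']+c['fx']*th*np.cos(a),c['cy']+c['fy']*th*np.sin(a))
```

```text
[444.6 -50.1 166.7] [-2.81962379e-03  8.48073695e-04  9.99994260e-01  1.67639732e-03]
[445, -53, 85] 252.1424800310629 205.50438771701081
[447, -50, 85] 255.73603690169972 207.7846029501419
```

View pics/w3.png

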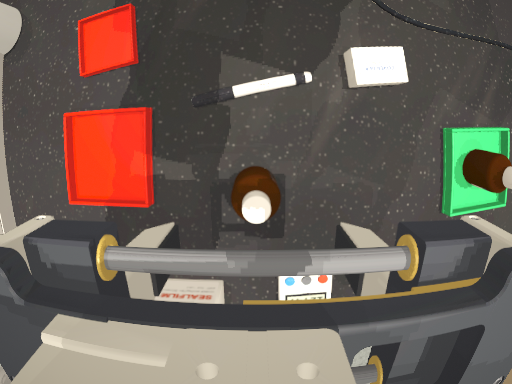

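The cap sits at (257,207), matching (447,-50), centred between the fingers. Descend and grip.

Call:
step_arm([
  {"tx": 0, "ty": 0, "tz": 0.05, "ax": 0, "ay": 0, "az": 0, "claw": 0},
  {"tx": 0, "ty": 0, "tz": 0.05, "ax": 0, "ay": 0, "az": 0, "claw": 0},
  {"tx": 0, "ty": 0, "tz": 0.041, "ax": 0, "ay": 0, "az": 0, "claw": 0},
  {"tx": 0, "ty": 0, "tz": 0, "ax": 0, "ay": 0, "az": 0, "claw": 0},
  {"tx": 0, "ty": 0, "tz": 0, "ax": 0, "ay": 0, "az": 0, "claw": 0.4},
])

```text
clock: 12.22
eef_pos: [447.2, -50.2, 28.8]
eef_rot: [0.001, 0.0, 1.0, 0.001]
wrist_force: [0.6, -0.3, 0.3]
gripper_width: 85.7
grasp_force: 0.0
```

Call:
step_arm([
  {"tx": 0, "ty": 0, "tz": 0, "ax": 0, "ay": 0, "az": 0, "claw": 0.5},
  {"tx": 0, "ty": 0, "tz": 0, "ax": 0, "ay": 0, "az": 0, "claw": 0.6},
  {"tx": 0, "ty": 0, "tz": 0, "ax": 0, "ay": 0, "az": 0, "claw": 0.7},
  {"tx": 0, "ty": 0, "tz": 0, "ax": 0, "ay": 0, "az": 0, "claw": 0.7},
  {"tx": 0, "ty": 0, "tz": 0, "ax": 0, "ay": 0, "az": 0, "claw": 0.7},
])

```text
clock: 12.85
eef_pos: [446.1, -50.3, 27.5]
eef_rot: [-0.0, 0.001, 1.0, 0.001]
wrist_force: [-0.7, 0.6, 4.8]
gripper_width: 46.7
grasp_force: 25.0
```

Call:
step_arm([
  {"tx": 0, "ty": 0, "tz": -0.02, "ax": 0, "ay": 0, "az": 0, "claw": 0.7},
  {"tx": 0, "ty": 0, "tz": -0.05, "ax": 0, "ay": 0, "az": 0, "claw": 0.7},
  {"tx": 0, "ty": 0, "tz": -0.055, "ax": 0, "ay": 0, "az": 0, "claw": 0.7},
  {"tx": 0, "ty": 0, "tz": -0.055, "ax": 0, "ay": 0, "az": 0, "claw": 0.7},
  {"tx": 0, "ty": 0, "tz": -0.02, "ax": 0, "ay": 0, "az": 0, "claw": 0.7},
])

```text
clock: 13.48
eef_pos: [447.0, -50.9, 230.3]
eef_rot: [0.002, 0.001, 1.0, 0.0]
wrist_force: [-0.0, -0.3, -1.4]
gripper_width: 46.4
grasp_force: 24.9
```

Run:
```python
from plan import *
s=telemetry.sense();q=s['q'];print(q.round(3),s['eef_pos'].round(1),s['gripper_width'])
qb=np.array([.3,.4,1.6,-.8,2.4,-1.2]);plan(q,qb,11)
print('back');d=Ro.from_quat([0,1,0,0]);qc,e=ik(np.array([407,-226,230]),d,np.array([-.6,.25,1.74,0,1.2,-2.1]),P);print(qc.round(2),e);plan(qb,qc,14)
```

```text
[-0.285  0.199  1.713  0.002  1.226 -1.855] [447.  -50.9 230.3] 46.360441069899984
[416. -42. 228.] [0.031 0.008 0.002] [ 2.4  7.3 -0.9]
[387. -38. 232.] [ 0.03   0.004 -0.   ] [ 3.3  7.  -0.4]
[359. -37. 241.] [ 0.029  0.001 -0.002] [4.1 6.7 0.1]
[335. -39. 256.] [ 0.028 -0.002 -0.005] [4.9 6.2 0.7]
[315. -41. 275.] [ 0.027 -0.005 -0.007] [5.5 5.7 1.3]
[298. -42. 298.] [ 0.026 -0.008 -0.009] [6.1 5.2 2. ]
[285. -42. 325.] [ 0.026 -0.01  -0.011] [6.5 4.6 2.7]
[276. -38. 355.] [ 0.026 -0.011 -0.013] [6.7 4.  3.4]
[269. -31. 387.] [ 0.027 -0.013 -0.015] [6.8 3.4 4.1]
[263. -19. 419.] [ 0.028 -0.014 -0.016] [6.8 2.9 4.8]
[259.  -2. 451.] [ 0.029 -0.016 -0.017] [6.7 2.4 5.6]
back
[-0.67  0.23  1.67 -0.    1.24 -2.24] 7.164176207569843e-14
[263. -22. 426.] [-0.026  0.013  0.015] [-6.  -0.6 -5.7]
[266. -40. 400.] [-0.026  0.01   0.015] [-6.2 -1.1 -5.1]
[270. -56. 375.] [-0.025  0.008  0.015] [-6.2 -1.7 -4.6]
[275. -69. 350.] [-0.024  0.005  0.014] [-6.1 -2.4 -4. ]
[282. -80. 327.] [-0.024  0.002  0.013] [-5.9 -3.  -3.4]
[290. -91. 305.] [-0.023 -0.001  0.011] [-5.6 -3.6 -2.8]
[ 300. -101.  286.] [-0.022 -0.004  0.01 ] [-5.1 -4.2 -2.3]
[ 312. -112.  268.] [-0.021 -0.007  0.008] [-4.6 -4.7 -1.7]
[ 327. -124.  254.] [-0.021 -0.01   0.006] [-3.9 -5.2 -1.2]
[ 342. -138.  242.] [-0.02  -0.013  0.004] [-3.2 -5.5 -0.8]
[ 359. -155.  234.] [-0.018 -0.017  0.002] [-2.4 -5.8 -0.3]
[ 376. -175.  229.] [-0.017 -0.02   0.   ] [-1.5 -6.   0. ]
[ 392. -198.  228.] [-0.016 -0.024 -0.002] [-0.6 -6.1  0.4]
[ 407. -226.  230.] [-0.014 -0.028 -0.004] [ 0.3 -6.   0.7]
```

Call:
step_arm([
  {"tx": 0.031, "ty": 0.008, "tz": 0.002, "ax": 2.4, "ay": 7.3, "az": -0.9, "claw": 0.7},
  {"tx": 0.03, "ty": 0.004, "tz": 0, "ax": 3.3, "ay": 7, "az": -0.4, "claw": 0.7},
  {"tx": 0.029, "ty": 0.001, "tz": -0.002, "ax": 4.1, "ay": 6.7, "az": 0.1, "claw": 0.7},
  {"tx": 0.028, "ty": -0.002, "tz": -0.005, "ax": 4.9, "ay": 6.2, "az": 0.7, "claw": 0.7},
  {"tx": 0.027, "ty": -0.005, "tz": -0.007, "ax": 5.5, "ay": 5.7, "az": 1.3, "claw": 0.7},
])

```text
clock: 14.1
eef_pos: [312.1, -40.9, 272.7]
eef_rot: [-0.28, -0.003, 0.943, -0.179]
wrist_force: [0.1, 1.3, -1.5]
gripper_width: 46.2
grasp_force: 24.9
```

Call:
step_arm([
  {"tx": 0.026, "ty": -0.008, "tz": -0.009, "ax": 6.1, "ay": 5.2, "az": 2, "claw": 0.7},
  {"tx": 0.026, "ty": -0.01, "tz": -0.011, "ax": 6.5, "ay": 4.6, "az": 2.7, "claw": 0.7},
  {"tx": 0.026, "ty": -0.011, "tz": -0.013, "ax": 6.7, "ay": 4, "az": 3.4, "claw": 0.7},
  {"tx": 0.027, "ty": -0.013, "tz": -0.015, "ax": 6.8, "ay": 3.4, "az": 4.1, "claw": 0.7},
  {"tx": 0.028, "ty": -0.014, "tz": -0.016, "ax": 6.8, "ay": 2.9, "az": 4.8, "claw": 0.7},
])

```text
clock: 14.72
eef_pos: [261.4, -18.9, 417.1]
eef_rot: [-0.391, 0.077, 0.783, -0.478]
wrist_force: [0.3, -0.3, -2.2]
gripper_width: 46.5
grasp_force: 24.9
```

Call:
step_arm([
  {"tx": 0.029, "ty": -0.016, "tz": -0.017, "ax": 6.7, "ay": 2.4, "az": 5.6, "claw": 0.7},
  {"tx": 0, "ty": 0, "tz": 0, "ax": 0, "ay": 0, "az": 0, "claw": 0.7},
  {"tx": 0, "ty": 0, "tz": 0, "ax": 0, "ay": 0, "az": 0, "claw": 0.7},
  {"tx": 0, "ty": 0, "tz": 0, "ax": 0, "ay": 0, "az": 0, "claw": 0.7},
  {"tx": 0, "ty": 0, "tz": 0, "ax": 0, "ay": 0, "az": 0, "claw": 0.7},
])

```text
clock: 15.35
eef_pos: [257.3, -2.3, 448.9]
eef_rot: [-0.387, 0.102, 0.742, -0.537]
wrist_force: [0.6, 0.0, -0.1]
gripper_width: 46.9
grasp_force: 24.9
```

Call:
step_arm([
  {"tx": 0, "ty": 0, "tz": 0, "ax": 0, "ay": 0, "az": 0, "claw": 0.7},
  {"tx": 0, "ty": 0, "tz": 0, "ax": 0, "ay": 0, "az": 0, "claw": 0.7},
])

```text
clock: 15.6
eef_pos: [257.3, -2.0, 449.0]
eef_rot: [-0.387, 0.102, 0.742, -0.538]
wrist_force: [-0.5, -0.0, -1.0]
gripper_width: 46.7
grasp_force: 24.9
```

Run:
```python
from h import *
c=cam('scene')
s=telemetry.sense();print(s['clock'],s['q'].round(3),s['eef_pos'].round(1))
R=cv2.Rodrigues(c['rvec'])[0];q=R@s['eef_pos']+c['tvec'];u,v=int(c['fx']*q[0]/q[2]+c['cx']),int(c['fy']*q[1]/q[2]+c['cy'])
im=c['frame'][max(v-30,0):v+30,max(u-40,0):u+40]
cv2.imwrite('pics/dot2.png',cv2.resize(im,None,fx=5,fy=5,interpolation=cv2.INTER_CUBIC)[:,:,::-1])
```

```text
15.65 [ 0.3    0.397  1.608 -0.796  2.395 -1.199] [257.3  -2.  449. ]
```

View pics/dot2.png

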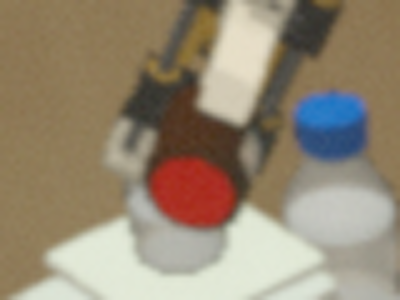

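The dot reads red, at crop pixel (192,190), so this one goes in the large red tray.

Call:
step_arm([
  {"tx": -0.026, "ty": 0.013, "tz": 0.015, "ax": -6, "ay": -0.6, "az": -5.7, "claw": 0.7},
  {"tx": -0.026, "ty": 0.01, "tz": 0.015, "ax": -6.2, "ay": -1.1, "az": -5.1, "claw": 0.7},
  {"tx": -0.025, "ty": 0.008, "tz": 0.015, "ax": -6.2, "ay": -1.7, "az": -4.6, "claw": 0.7},
  {"tx": -0.024, "ty": 0.005, "tz": 0.014, "ax": -6.1, "ay": -2.4, "az": -4, "claw": 0.7},
  {"tx": -0.024, "ty": 0.002, "tz": 0.013, "ax": -5.9, "ay": -3, "az": -3.4, "claw": 0.7},
])

```text
clock: 16.27
eef_pos: [280.1, -81.4, 323.3]
eef_rot: [-0.387, 0.02, 0.89, -0.242]
wrist_force: [-0.9, 0.7, -2.6]
gripper_width: 46.6
grasp_force: 24.9
```

Call:
step_arm([
  {"tx": -0.023, "ty": -0.001, "tz": 0.011, "ax": -5.6, "ay": -3.6, "az": -2.8, "claw": 0.7},
  {"tx": -0.022, "ty": -0.004, "tz": 0.01, "ax": -5.1, "ay": -4.2, "az": -2.3, "claw": 0.7},
  {"tx": -0.021, "ty": -0.007, "tz": 0.008, "ax": -4.6, "ay": -4.7, "az": -1.7, "claw": 0.7},
  {"tx": -0.021, "ty": -0.01, "tz": 0.006, "ax": -3.9, "ay": -5.2, "az": -1.2, "claw": 0.7},
  {"tx": -0.02, "ty": -0.013, "tz": 0.004, "ax": -3.2, "ay": -5.5, "az": -0.8, "claw": 0.7},
])

```text
clock: 16.9
eef_pos: [341.5, -139.3, 238.9]
eef_rot: [-0.207, -0.012, 0.978, -0.035]
wrist_force: [-1.1, 0.2, -1.6]
gripper_width: 46.5
grasp_force: 24.9
```

Call:
step_arm([
  {"tx": -0.018, "ty": -0.017, "tz": 0.002, "ax": -2.4, "ay": -5.8, "az": -0.3, "claw": 0.7},
  {"tx": -0.017, "ty": -0.02, "tz": 0, "ax": -1.5, "ay": -6, "az": 0, "claw": 0.7},
  {"tx": -0.016, "ty": -0.024, "tz": -0.002, "ax": -0.6, "ay": -6.1, "az": 0.4, "claw": 0.7},
  {"tx": -0.014, "ty": -0.028, "tz": -0.004, "ax": 0.3, "ay": -6, "az": 0.7, "claw": 0.7},
  {"tx": 0, "ty": 0, "tz": 0, "ax": 0, "ay": 0, "az": 0, "claw": 0.7},
])

```text
clock: 17.52
eef_pos: [404.7, -228.2, 227.2]
eef_rot: [-0.002, 0.001, 1.0, 0.002]
wrist_force: [-0.1, 0.4, -1.4]
gripper_width: 46.4
grasp_force: 24.9
```

Call:
step_arm([
  {"tx": 0, "ty": 0, "tz": 0, "ax": 0, "ay": 0, "az": 0, "claw": 0.7},
])

```text
clock: 17.65
eef_pos: [404.8, -226.2, 226.8]
eef_rot: [-0.003, -0.001, 1.0, 0.003]
wrist_force: [0.8, -0.1, -0.8]
gripper_width: 46.8
grasp_force: 24.9
```

Run:
```python
from plan import *
s=telemetry.sense();R=Ro.from_quat(np.roll(s['eef_rot'],-1));print(s['eef_pos'].round(1),s['gripper_width'],(R.inv()*Ro.from_quat([0,1,0,0])).as_rotvec(degrees=True).round(2))
```

```text
[ 404.8 -226.2  226.8] 46.80780569124651 [ 0.35 -0.32  0.08]
```

Call:
step_arm([
  {"tx": -0.001, "ty": 0, "tz": 0.05, "ax": 0.3, "ay": -0.3, "az": 0, "claw": 0.7},
  {"tx": 0, "ty": 0, "tz": 0.05, "ax": 0, "ay": 0, "az": 0, "claw": 0.7},
  {"tx": 0, "ty": 0, "tz": 0.05, "ax": 0, "ay": 0, "az": 0, "claw": 0.7},
  {"tx": 0, "ty": 0, "tz": 0.035, "ax": 0, "ay": 0, "az": 0, "claw": 0.7},
  {"tx": 0, "ty": 0, "tz": 0.007, "ax": 0, "ay": 0, "az": 0, "claw": 0.7},
])

```text
clock: 18.27
eef_pos: [405.4, -224.7, 33.1]
eef_rot: [-0.001, -0.002, 1.0, 0.002]
wrist_force: [-0.2, 0.2, -0.9]
gripper_width: 46.9
grasp_force: 24.9
```

Call:
step_arm([
  {"tx": 0, "ty": 0, "tz": 0, "ax": 0, "ay": 0, "az": 0, "claw": 0.7},
  {"tx": 0, "ty": 0, "tz": 0.001, "ax": 0, "ay": 0, "az": 0, "claw": 0.7},
  {"tx": 0, "ty": 0, "tz": 0, "ax": 0, "ay": 0, "az": 0, "claw": 0.7},
])

```text
clock: 18.65
eef_pos: [407.1, -227.0, 35.1]
eef_rot: [0.002, -0.001, 1.0, -0.001]
wrist_force: [-0.4, 0.6, -2.1]
gripper_width: 46.9
grasp_force: 24.9
```

Call:
step_arm([
  {"tx": 0, "ty": 0, "tz": 0.001, "ax": 0, "ay": 0, "az": 0, "claw": 0.7},
  {"tx": 0, "ty": 0, "tz": 0, "ax": 0, "ay": 0, "az": 0, "claw": 0.7},
])

```text
clock: 18.9
eef_pos: [406.6, -226.7, 33.2]
eef_rot: [0.001, -0.001, 1.0, -0.0]
wrist_force: [-0.0, -0.3, -0.6]
gripper_width: 46.8
grasp_force: 24.9
```

Call:
step_arm([
  {"tx": 0, "ty": 0, "tz": 0.001, "ax": 0, "ay": 0, "az": 0, "claw": 0.7},
  {"tx": 0, "ty": 0, "tz": 0, "ax": 0, "ay": 0, "az": 0, "claw": 0.7},
])

```text
clock: 19.15
eef_pos: [406.5, -226.6, 31.9]
eef_rot: [0.001, -0.001, 1.0, 0.0]
wrist_force: [0.1, 0.1, -1.6]
gripper_width: 46.9
grasp_force: 24.9
```

Call:
step_arm([
  {"tx": 0, "ty": 0, "tz": 0.001, "ax": 0, "ay": 0, "az": 0, "claw": 0.7},
  {"tx": 0, "ty": 0, "tz": 0, "ax": 0, "ay": 0, "az": 0, "claw": 0.7},
])

```text
clock: 19.4
eef_pos: [406.6, -226.7, 31.5]
eef_rot: [0.001, -0.001, 1.0, -0.0]
wrist_force: [-1.1, 0.9, 4.9]
gripper_width: 46.4
grasp_force: 24.9
```

Contact at 4.9 N. I'll release, retreat and check.

Call:
step_arm([
  {"tx": 0, "ty": 0, "tz": 0, "ax": 0, "ay": 0, "az": 0, "claw": 0.45},
  {"tx": 0, "ty": 0, "tz": 0, "ax": 0, "ay": 0, "az": 0, "claw": 0.2},
  {"tx": 0, "ty": 0, "tz": 0, "ax": 0, "ay": 0, "az": 0, "claw": 0.2},
  {"tx": 0, "ty": 0, "tz": 0, "ax": 0, "ay": 0, "az": 0, "claw": 0.2},
  {"tx": 0, "ty": 0, "tz": 0, "ax": 0, "ay": 0, "az": 0, "claw": 0.2},
])

```text
clock: 20.02
eef_pos: [406.5, -226.6, 31.0]
eef_rot: [0.001, -0.001, 1.0, -0.0]
wrist_force: [-0.3, 0.4, 1.1]
gripper_width: 73.6
grasp_force: 0.0
```

Call:
step_arm([
  {"tx": 0, "ty": 0, "tz": -0.03, "ax": 0, "ay": 0, "az": 0, "claw": 0.2},
  {"tx": 0, "ty": 0, "tz": -0.045, "ax": 0, "ay": 0, "az": 0, "claw": 0.2},
  {"tx": 0, "ty": 0, "tz": -0.06, "ax": 0, "ay": 0, "az": 0, "claw": 0.2},
  {"tx": 0, "ty": 0, "tz": -0.06, "ax": 0, "ay": 0, "az": 0, "claw": 0.2},
  {"tx": 0, "ty": 0, "tz": 0, "ax": 0, "ay": 0, "az": 0, "claw": 0.2},
])

```text
clock: 20.65
eef_pos: [408.1, -228.1, 230.5]
eef_rot: [0.005, -0.001, 1.0, -0.003]
wrist_force: [0.2, 0.3, -1.0]
gripper_width: 73.4
grasp_force: 0.0
```

Run:
```python
from h import *
c=cam('scene')
s=telemetry.sense();print(s['clock'],s['eef_pos'].round(1),s['gripper_width'])
im=c['frame'][110:270,150:350]
cv2.imwrite('pics/chk2.png',cv2.resize(im,None,fx=3.7,fy=3.7,interpolation=cv2.INTER_CUBIC)[:,:,::-1])
```

```text
20.7 [ 406.9 -227.1  227.8] 73.38216133255955
```

View pics/chk2.png

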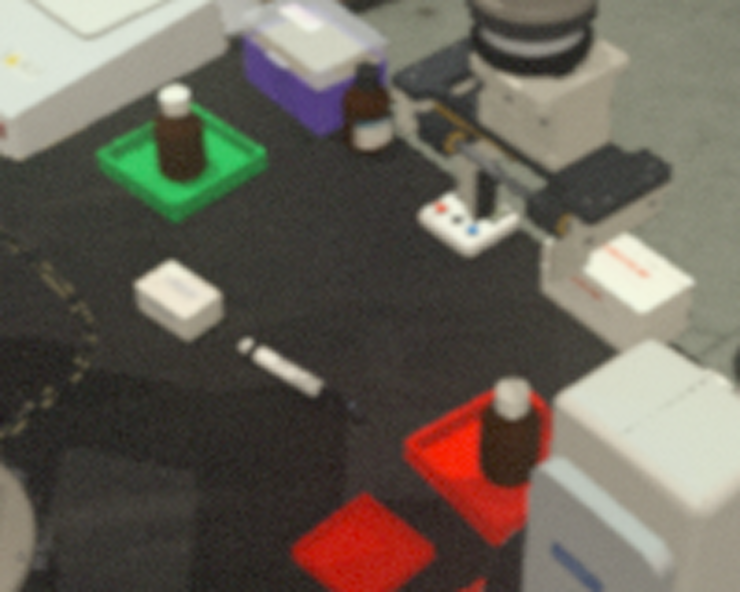

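Both bottles stand upright in their trays, green at (180,135) and red at (512,435). The bystanders are in place and the gripper is clear.

```bash
python3 -c "
from station import ctrl
print(ctrl.finish_job())"
```

```text
the job is handed in; nothing more can be done
None
```

The job is handed in: the last scene picture shows the green-dot bottle upright in the green tray and the red-dot bottle upright in the large red tray, both let go and the bystanders in place; the hand-in returned no verdict.

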